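# Flip the instrument status flag from red to green

## Task

The measurement is finished: with your fingertips push the flag on the blue stand up and over its pivot and press it down until it lies flat on the opposite rest, green face up. Do not pinch the flag or force it, do not drag, tip or lift the stand, and leave the yellow stand with its flag and everything else on the bench where it is. Finish with the hand clear.

Things in the scene. Friction and masses are not known exactly. Their poses are not given: they have to be found in the camera images.
- blue_stand: blue flag stand, loose, weighted (2 kg): base 90 (its x) by 130 (its y) by 18 mm high; two blue posts at x = +-34 mm, 10 mm thick, 70 mm high, carry the hinge pin (along x, 62 mm above the table, over the origin); aluminium rests 59 mm high, 36 mm wide, at y = +-46 mm. Origin: centre of the underside, z up. The flag starts on the -y side and is to be flipped over to the +y side.
- blue_flag (a joint): hinge angle of the blue stand's flag (rad): 0 = level on the -y rest, red face (white bar) up; 1.57 = upright; 3.14 = level on the +y rest, green face (white disc) up; hard stops at both ends. The hinge is stiff (0.04 N m friction): the 60 g flag stays at any angle where it is left, so push it up, over and down until flat. It needs about 1 to 3 N at the lip.
- blue_hinge (a point): middle of the blue stand's hinge pin, 62 mm above the table. The flag is a plate 50 mm wide (along the pin), 5 mm thick, reaching 62 mm from the pin, then a finger lip 35 mm long bent 60 degrees towards the red side: with the joint at 0 it rises outward to its edge 80 mm from the pin in -y and 30 mm above it; at 3.14 it hangs down on the +y side
- blue_red_side: the red layer of the blue stand's flag (plate and lip; the side that is up at the start); origin on the hinge pin, turns with the flag
- blue_green_side: the green layer of the blue stand's flag (plate and lip; the side that is down at the start, where the finger pushes); origin on the hinge pin, turns with the flag
- blue_lip (a point): middle of the outer edge of the blue stand's flag lip; moves with the flag. A fingertip pointing down outside the lip, a little below its edge, can push it; pushing straight in can jam, so push inwards and up along the arc about the pin
- yellow_stand: yellow flag stand, loose, weighted (2 kg): base 90 (its x) by 130 (its y) by 18 mm high; two yellow posts at x = +-34 mm, 10 mm thick, 70 mm high, carry the hinge pin (along x, 62 mm above the table, over the origin); aluminium rests 59 mm high, 36 mm wide, at y = +-46 mm. Origin: centre of the underside, z up. The flag starts on the -y side and stays there; otherwise the same as the blue one.
- yellow_lip (a point): middle of the outer edge of the yellow stand's flag lip (flag and hinge the same as the blue one's); must stay where it is
- sample_cup: open steel cup, 52 mm across, 50 mm high; origin under its middle; a bystander, to be left alone
- jar: amber glass jar with white cap, 54 mm across, 70 mm high; origin under its middle; a bystander, to be left alone
- spindle: steel measuring spindle standing on its 44 mm disc, 70 mm high; origin under its middle; a bystander, to be left alone
- screwdriver: red-handled screwdriver lying on the table, 180 mm long; origin at its underside near the middle, handle to its -x; a bystander, to be left alone
- clamp_ring: aluminium ring lying flat, 60 mm across, 16 mm high; origin under its middle; a bystander, to be left alone
- filter_bowl: black filter bowl, 60 mm across, 110 mm high; origin under its middle; a bystander, to be left alone
Mind the look-alikes: they are no part of the job. There is more than one size of the blue_stand; the job needs the largest.

How it is judged:
By the outcome, as a careful person would: the job done as asked, in the order asked, and still so for the second after the job is handed in, with the robot touching nothing.
It also fails if it takes over 42 s, if anything falls off the work surface, if the arm or the gripper's body presses on something with over 40 N, if the wrist force passes 120 N, or if a joint passes its speed limit or range.

## Robot

A 6-joint arm with a two-finger parallel gripper is mounted at the origin on the work surface. World frame = base frame: x ahead of the robot, y to its left, z up, the work surface at z = 0. Lengths are in m, angles in rad, forces in N, time in s.
With the tool pointing down it reaches from about 0.35 to 0.85 m from the base axis. Payload 8.1 kg.
Tool frame: the origin (TCP) lies midway between the tips of the shut fingers; the grasp point (between the pads) lies 19 mm behind it; z points along the fingers, y is the direction in which the jaws open and shut (so a half turn about z gives the same grasp; the last joint's range is limited). The gripper opens to 85 mm and grips with 20 to 120 N. Pads are 22 mm wide; open, the fingers measure 114 mm over their backs; the gripper's body (76 mm by 85 mm) begins 54 mm behind the grasp point. The pads swing forward as they close: fully open they stand 13 mm farther back than shut.
Start: joints at [1.155, 0.13, 1.488, -0, 1.523, -0.085], TCP at [0.195, 0.567, 0.231] pointing down, gripper open.
Joint ranges: [-2.96, 2.96], [-0.89, 2.26], [0.02, 2.5], [-1.34, 4.48], [0, 2.73], [-2.66, 2.66]. Speed limits (rad/s): [2.39, 2.39, 2.79, 3.14, 3.14, 3.14].

## Interface

Orientations are given as a unit quaternion [w, x, y, z].
In Python, from cell import robot, command_gripper, camera, order gives the robot as it stands. Calls block until the motion is done:
- robot.move_ptp(position, orientation): joint-space move of the TCP to a pose.
- robot.move_linear(position, orientation=None, max_speed=0.15, threshold=None): straight line of the TCP; orientation=None keeps the orientation; max_speed is the mean speed in m/s. With threshold (N) it stops when the force on the tool has changed by that much, and returns True; else False.
- robot.move_joints(angles): joint-space move.
- command_gripper(opening, force=None): finger opening in m; force is the grip in N (None keeps the last); returns when the fingers have stopped.
- robot.pause(seconds).
- robot.ik(position, orientation): joint angles nearest the present ones, or None.
- camera(name): name is "side" or "top"; returns a dict with "color" (400x640x3 uint8, red, green, blue), "intrinsics" (3x3 intrinsics, pixels), "cam_to_world" (4x4, takes a point from camera to world coordinates). Camera axes: x right, y down, z forward; pixel columns grow to the right and rows downward; lengths in m; the calibration is good to about 2 mm. A picture is of the moment at which its call begins. There is no depth.
A pose or a line that the arm cannot do raises robot.Unreachable and nothing moves.
- order.job_done(): hands the job in, once; it reports no verdict.
Readings, each from a call of its own:
- robot.get_time(): time.
- robot.get_q(): joint angles.
- robot.get_qd(): joint speeds.
- robot.get_tau(): joint torques, N m.
- robot.get_tool_pos(): TCP position.
- robot.get_orientation(): TCP orientation.
- robot.get_contact_force(): force on the tool from outside, world axes, zero at the start.
- robot.get_torque(): the same for the moment, N m.
- robot.get_opening(): finger opening in m.
Only numpy, scipy, OpenCV 4.12 (cv2) and the standard library are available. Lean on these libraries where they do the work, as an engineer would, in place of code of your own. Each camera call takes 0.05 s, during which the arm holds its last target. There are 200 camera calls.

## Working session

There is one attempt and no reset: what is moved stays moved. The work goes in short steps, each a Python script; the robot and the scene stay as the last script left them, time stands still between calls to the robot, and variables do not carry over. Pictures are saved under pics/ and viewed, about 8 in all and at most 12, crops included, and the job is handed in when it is done.

```bash
mkdir -p pics
python3 - <<'E'
from cell import robot,camera
import cv2,numpy as np,pickle
d={}
for n in("side","top"):
    c=camera(n);d[n]=c;cv2.imwrite(f"pics/{n}0.png",c["color"][:,:,::-1])
    print(n,c["intrinsics"].tolist(),np.round(c["cam_to_world"],4).tolist())
pickle.dump(d,open("c0.pkl","wb"))
print(robot.get_time(),robot.get_orientation())
E
```

```text
side [[381.5584395721027, 0.0, 314.9537411896149], [0.0, 381.5584395721027, 203.06567356830917], [0.0, 0.0, 1.0]] [[-0.9982, -0.0482, 0.036, 0.5273], [-0.059, 0.6635, -0.7459, 0.9472], [0.0121, -0.7467, -0.6651, 0.937], [0.0, 0.0, 0.0, 1.0]]
top [[375.2225109331504, 0.0, 321.8700587054752], [0.0, 375.2225109331504, 200.82244021414928], [0.0, 0.0, 1.0]] [[-0.0129, -0.9903, 0.1386, 0.4528], [-0.9994, 0.0171, 0.0291, -0.0182], [-0.0312, -0.1382, -0.9899, 1.0932], [0.0, 0.0, 0.0, 1.0]]
0.1 [-1.93170986e-04  1.64652501e-01  9.86351275e-01 -8.23674662e-04]
```

View pics/top0.png

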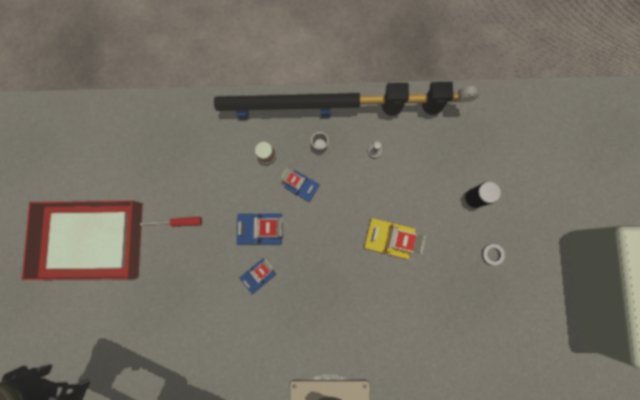

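View pics/side0.png

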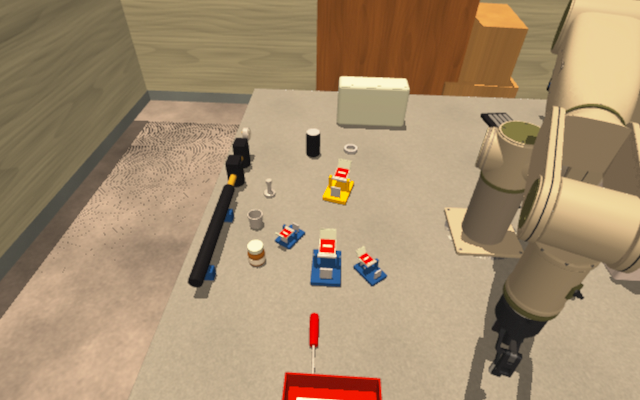

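Top view: three blue stands, at px (260,229), (300,184) and (258,275). The one at (260,229) has the biggest base, about 45 px long against about 35 px, so it fits "largest". I'll confirm this in a crop.

Run:
```python
import cv2,numpy as np
a=cv2.imread("pics/top0.png")[160:300,225:335];b=cv2.imread("pics/side0.png")[210:300,270:395]
a=cv2.resize(a,None,fx=5,fy=5,interpolation=cv2.INTER_CUBIC)[:600]
cv2.imwrite("pics/ca.png",a);cv2.imwrite("pics/cb.png",cv2.resize(b,None,fx=6,fy=6,interpolation=cv2.INTER_CUBIC))
```

```text
(no output)
```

View pics/ca.png

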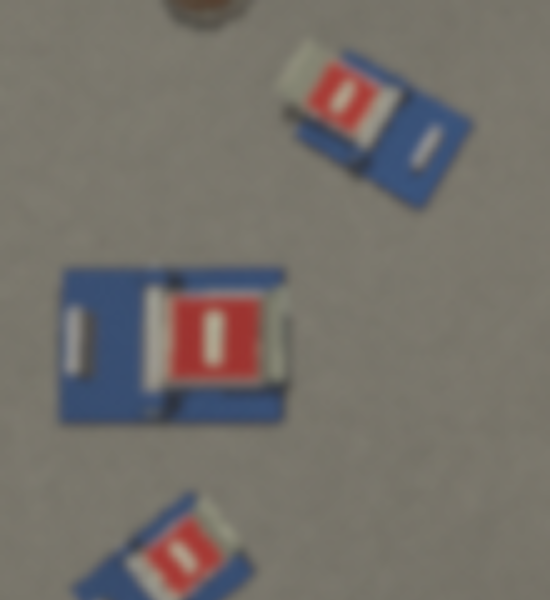

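View pics/cb.png

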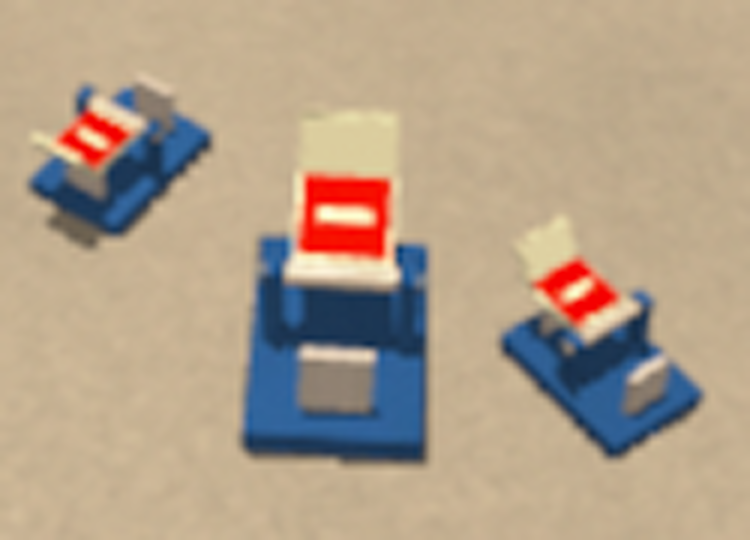

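```bash
cat > h.py <<'E'
import numpy as np,pickle
D=pickle.load(open("c0.pkl","rb"))
def unproj(n,p,z):
    c=D[n];K=np.array(c["intrinsics"]);T=np.array(c["cam_to_world"])
    r=T[:3,:3]@np.linalg.solve(K,[p[0],p[1],1]);o=T[:3,3]
    return o+r*(z-o[2])/r[2]
E
python3 - <<'E'
from h import *
for n,s,o,c in(("top",5,(225,160),[(287,270),(287,423),(58,423),(63,270)]),("side",6,(270,210),[(260,237),(427,243),(425,443),(245,437)])):
    P=np.array([unproj(n,((u+.5)/s-.5+o[0],(v+.5)/s-.5+o[1]),.018) for u,v in c])
    print(n,np.round(P,4).tolist(),P.mean(0).round(4))
    for i in range(4):
        d=P[(i+1)%4]-P[i];print(np.linalg.norm(d).round(4),np.degrees(np.arctan2(d[1],d[0])).round(2))
for n,s,o,z,c in(("top",5,(225,160),.092,[(287,290),(287,383)]),("side",6,(270,210),.092,[(300,115),(398,115)])):
    for u,v in c: print(n,'lip',unproj(n,((u+.5)/s-.5+o[0],(v+.5)/s-.5+o[1]),z).round(4))
from cell import robot
print(robot.get_orientation())
E
```

```text
top [[0.568, 0.1291, 0.018], [0.4801, 0.129, 0.018], [0.4819, 0.2608, 0.018], [0.5702, 0.2596, 0.018]] [0.5251 0.1946 0.018 ]
0.0879 -179.9
0.1319 89.22
0.0882 -0.82
0.1305 -90.93
side [[0.5705, 0.1373, 0.018], [0.4818, 0.1353, 0.018], [0.4817, 0.2647, 0.018], [0.5697, 0.2671, 0.018]] [0.5259 0.2011 0.018 ]
0.0887 -178.73
0.1294 90.06
0.088 1.57
0.1298 -89.63
top lip [0.5493 0.119  0.092 ]
top lip [0.4995 0.1189 0.092 ]
side lip [0.5517 0.1179 0.092 ]
side lip [0.5012 0.1143 0.092 ]
[-1.93170986e-04  1.64652501e-01  9.86351275e-01 -8.23674662e-04]
```

Crop: the big stand's base corners in the top crop are at (63,270)–(287,423). The base measures 88×131 mm, so it is the 90×130 mm stand and the other two are smaller. Its centre is near (0.5255, 0.197) with yaw ≈ 0, and the lip edge at y ≈ 0.117 agrees. Next I approach with shut fingers, tilted slightly under the lip.

```bash
cat >> h.py <<'E'
from scipy.spatial.transform import Rotation as R
from cell import robot,command_gripper,camera
import cv2
X,Y,Z=.5255,.197,.062
S=1
def ori(a):   # jaws along world x, tool tilted by a deg so that tips point down and towards +y
    q=(R.from_euler('x',a,degrees=True)*R.from_quat([S*.70710678,.70710678,0,0])).as_quat()
    return [q[3],q[0],q[1],q[2]]
def tcp(p,th,a,back=0,nrm=(0,0)):
    """p=(y,z) on flag at joint 0; front fingertip corner put there at joint th (deg)."""
    p=np.array(p)+back*np.array(nrm);t=np.radians(th);c,s=np.cos(t),np.sin(t)
    q=np.array([c*p[0]+s*p[1],-s*p[0]+c*p[1]]);a=np.radians(a)
    q=q-.011*np.array([np.cos(a),np.sin(a)])
    return [X,Y+q[0],Z+q[1]]
PL=(-.0742,.0161);NL=(-.866,-.5)   # lip, outward green normal
PP=(-.050,-.0025);NP=(0,-1)        # plate
def shot(n,name,box=None,f=1):
    im=camera(n)["color"][:,:,::-1]
    if box: im=im[box[1]:box[3],box[0]:box[2]]
    cv2.imwrite("pics/"+name,cv2.resize(im,None,fx=f,fy=f,interpolation=cv2.INTER_CUBIC))
E
python3 - <<'E'
import h
from h import *
best=None
for s in(1,-1):
    h.S=s
    js=[robot.ik(tcp(PL,0,40,.03,NL),ori(40)),robot.ik(tcp(PL,88,20),ori(20)),robot.ik(tcp(PP,180,0),ori(0))]
    print(s,[None if j is None else np.round(j,2).tolist() for j in js])
E
```

```text
1 [[-0.37, 0.28, 1.84, 0.66, 1.37, -0.61], [0.05, 0.04, 1.81, 0.36, 1.29, -0.05], [0.33, 0.21, 1.72, -0.0, 1.22, 0.33]]
-1 [[-0.37, 0.28, 1.84, 0.66, 1.37, 2.53], None, None]
```

Run:
```python
from h import *
command_gripper(0.0)
P=tcp(PL,0,40,.03,NL)
robot.move_ptp([P[0],P[1]-.04,.22],ori(40))
robot.move_linear(P,ori(40),.12)
f0=np.array(robot.get_contact_force())
hit=robot.move_linear(tcp(PL,0,40,-.006,NL),max_speed=.02,threshold=1.0)
print(hit,robot.get_tool_pos(),tcp(PL,0,40),f0.round(2),np.round(robot.get_contact_force(),2),robot.get_time())
shot("side","s1.png",(230,150,390,300),4)
```

```text
False [0.52550685 0.11950568 0.07399867] [0.5255, np.float64(0.11437351112569125), np.float64(0.07102933629344807)] [ 1.09  0.36 -0.05] [ 0.28 -0.58 -0.  ] 6.6083
```

View pics/s1.png

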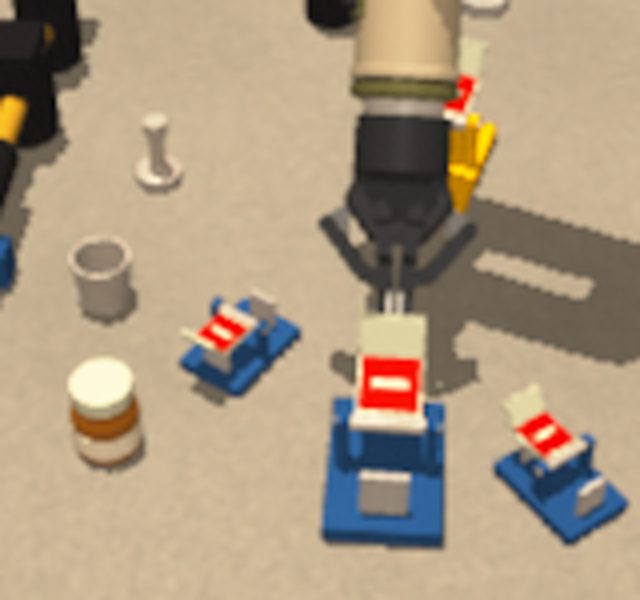

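The side crop shows the fingertips centred behind the lip, with the flag still at 0. I'll sweep up along the arc and watch the force.

Run:
```python
from h import *
for th in range(11,89,11):
    a=40-20*th/88
    hit=robot.move_linear(tcp(PL,th,a,-.006,NL),ori(a),.06,threshold=15)
    print(th,hit,np.round(robot.get_contact_force(),1))
    if hit: break
print(robot.get_time())
shot("side","s2.png",(230,150,390,300),4)
```

```text
11 False [-0.5 -1.1  0.5]
22 False [0.1 0.2 0.6]
33 False [-0.5  0.2 -0.2]
44 False [ 0.  -0.7  0.3]
55 False [0.2 0.9 0.7]
66 False [0.3 0.1 1. ]
77 False [-0.6 -0.3  1.9]
88 False [-0.  -0.3  1.5]
9.6917
```

View pics/s2.png

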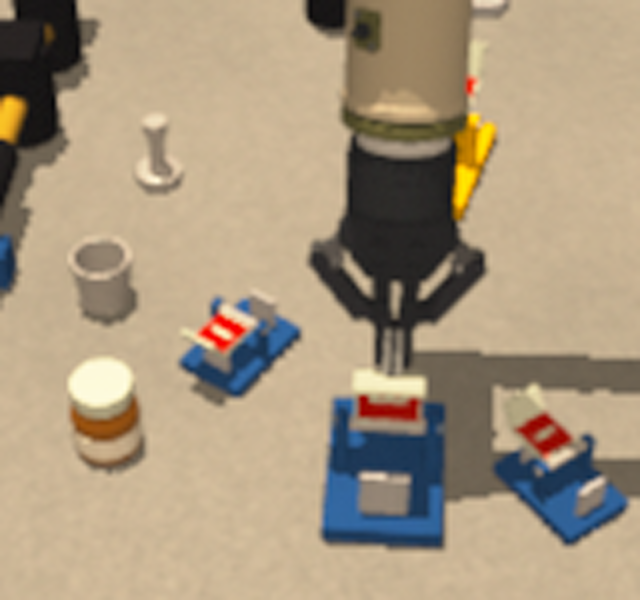

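The side crop shows the flag roughly upright, with its red face (around crop 390,408) toward the +y camera. The stand hasn't moved. Next I shift to the green plate face and push over and down.

Run:
```python
from h import *
p=np.array(robot.get_tool_pos())
robot.move_linear(p+[0,-.04,.01],None,.12)
robot.move_linear(tcp(PP,70,20,.02,NP),ori(20),.12)
for th in range(75,171,12):
    a=20*(180-th)/105;b=-.006*(180-th)/105
    hit=robot.move_linear(tcp(PP,th,a,b,NP),ori(a),.06,threshold=15)
    print(th,hit,np.round(robot.get_contact_force(),1))
    if hit: break
else:
    t=tcp(PP,180,0); robot.move_linear([t[0],t[1],Z+.006],ori(0),.05,threshold=8)
    print(robot.move_linear([t[0],t[1],Z-.001],None,.02,threshold=8),robot.get_tool_pos(),np.round(robot.get_contact_force(),1))
print(robot.get_time())
shot("side","s3.png",(230,150,390,300),4)
```

```text
75 False [0.5 0.1 0.3]
87 False [-0.1 -0.1 -0.6]
99 False [-0.4  0.7 -0.1]
111 False [-0.2 -1.   0.1]
123 False [ 0.2  0.8 -0. ]
135 False [-0.4  0.1 -1.1]
147 False [-0.  -0.3 -0.2]
159 False [-0.2 -0.2 -0.4]
True [0.52620916 0.23594663 0.06450252] [-0.7 -1.   7.3]
14.2667
```

View pics/s3.png

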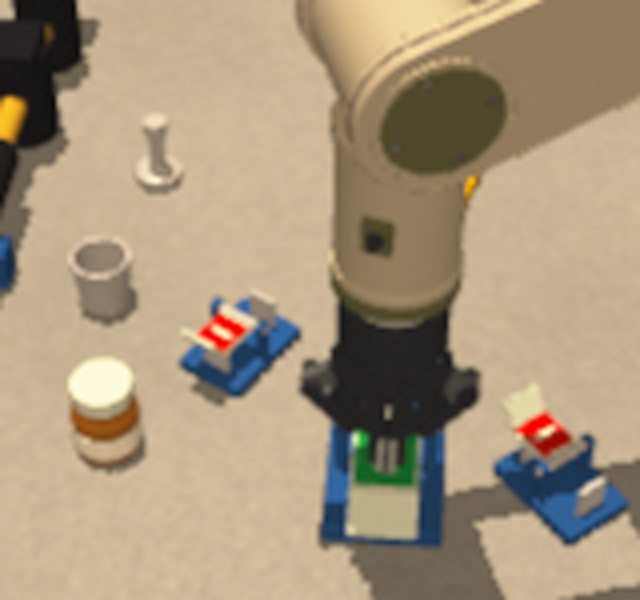

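The side crop shows the green face up at about (388,460). The tip stopped at z = 0.0645, which is exactly the flat plate's top, with 7 N. Now I retreat and check.

Run:
```python
from h import *
p=np.array(robot.get_tool_pos())
robot.move_linear(p+[0,0,.16],None,.12)
robot.move_joints([1.155,.13,1.488,0,1.523,-.085])
print(robot.get_time(),robot.get_tool_pos())
t=camera("top")["color"];s=camera("side")["color"]
a=cv2.resize(t[130:300,225:445],None,fx=3.6,fy=3.6,interpolation=cv2.INTER_CUBIC)[:600]
cv2.imwrite("pics/t4.png",a[:,:,::-1][:, :800])
cv2.imwrite("pics/s4.png",cv2.resize(s[150:300,230:400],None,fx=4,fy=4,interpolation=cv2.INTER_CUBIC)[:,:,::-1])
```

```text
17.525 [0.19572632 0.56724423 0.23158013]
```

View pics/t4.png

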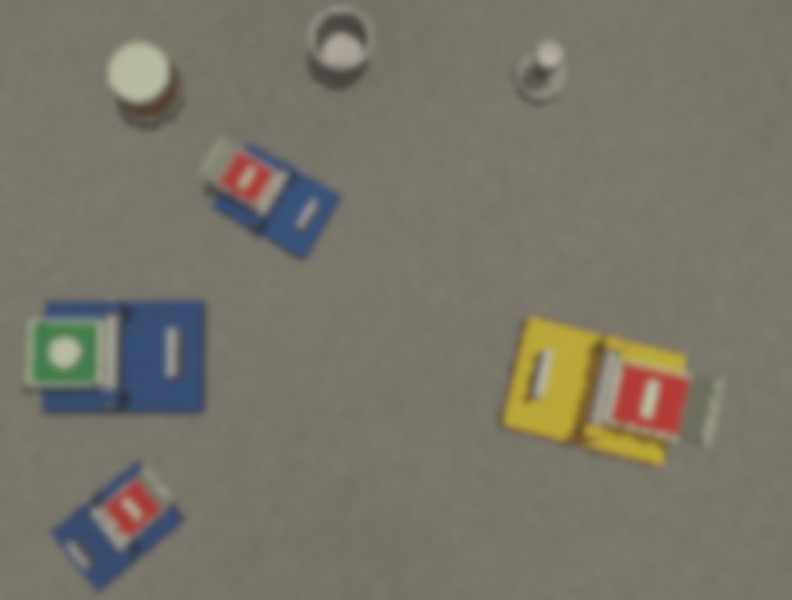

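View pics/s4.png

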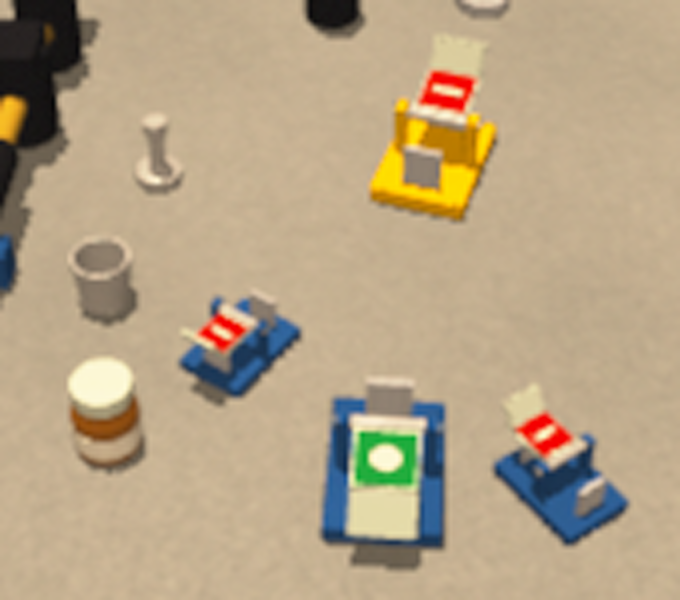

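Both views show the flag flat on the +y rest with the green face and disc up (top crop 65,352; side crop 387,458). The base corners are where they were before, and the yellow stand and the bystanders in view haven't moved.

Run:
```python
from cell import order
order.job_done()
```

```text
the job is handed in; nothing more can be done
```

I flipped the flag on the largest blue stand. It now lies flat on the +y rest with the green face up, and I handed the job in at about 17.5 s of the 42 s allowed.

With the fingers shut, I pushed the lip up along its arc, moved to the green face, and pushed the flag over and down.

**Flat:** the final press stopped at z = 0.0645 m with about 7 N. That is 2.5 mm above the pin, which is where a flat plate's top surface should be.

**Nothing else moved:** the last top and side pictures show the green face and white disc up. By eye, the blue base, the yellow stand with its flag, the two smaller blue stands, the cup, the jar and the spindle are where they were. The screwdriver was outside the final crops, and the clamp ring and filter bowl were outside or only partly in them. I didn't check these three again, but the arm did not work near them.

**Hand clear:** the arm is back at its start pose, touching nothing.

**Check that failed:** the first approach was meant to stop on touching the lip (1 N), but it never triggered. The upward push therefore ran on calculated positions, with a 15 N limit that was never reached. The pictures confirmed that the flag followed.

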